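# Turn a lens cell home in its keyed seat

### The arm

A 7-joint arm with a two-finger parallel gripper is mounted at the origin on a cart in front of the work surface, level with it; the furniture and walls round the work are solid. World frame = base frame: x ahead of the robot, y to its left, z up, the work surface at z = 0. Lengths are in m, angles in degrees, forces in N, time in s.
With the tool pointing down it reaches from about 0.4 to 0.85 m from the base axis. Payload 10.4 kg.
Tool frame: the origin (TCP) lies on the centre line of the jaws, within the pads' length; the fingertips stand 11 mm ahead of it and the grasp point (between the pads) lies 8 mm behind it (ctrl.tips_ahead is the z of the fingertips in the tool frame, in m); z points along the fingers, y is the direction in which the jaws open and shut (so a half turn about z gives the same grasp; the last joint's range is limited). The gripper opens to 85 mm and grips with 20 to 120 N. Pads are 22 mm wide; open, the fingers measure 114 mm over their backs; the gripper's body (76 mm by 85 mm) begins 54 mm behind the grasp point. The pads swing forward as they close: fully open they stand 13 mm farther back than shut.
Start: joints at [66.257, 19.034, -3.707, 83.658, 1.238, 77.344, -5.071], TCP at [0.239, -0.578, 0.242] pointing down, gripper open.
Joint ranges: [-148.97, 148.97], [-28.65, 121.19], [-84.17, 76.75], [9.2, 138.47], [-72.65, 252.65], [3.7, 117.97], [-149.18, 149.18]. Speed limits (degrees/s): [127.2, 127.2, 159.86, 159.86, 180, 180, 180].

### API

Orientations are given as [roll, pitch, yaw] about the fixed x, y, z axes, in that order (R = Rz(yaw) Ry(pitch) Rx(roll)).
In Python, from cell import ctrl, optics gives the robot as it stands.
- The arm moves only by the tool carry_out, never from a script. Its arguments are lists of equal length, an entry for each row: "rotation": the turn, a rotation vector about the tool's x, y, z in rad, a list of three; "offset": the shift along the tool's x, y, z in mm, a list of three; "hand": the closure, from 0 (fully open) to 1 (shut). In form: {"rotation": [[rx, ry, rz], ...], "offset": [[tx, ty, tz], ...], "hand": [hand, ...]}. A call has 1 to 8 rows; each row shifts and turns the commanded pose from where the row before left it, along the tool's axes as they then stand; what a row does not reach is not made up. A row lasts 1/12 s, in which the tool goes at most 41.7 mm and 7.16 degrees, less where a joint would pass 70% of its speed; a pose out of reach is approached as far as the arm can. A call with a gripper value outside its range is refused whole. The fingers move at their own pace and stop on an object; "grip_force" is the grip in N (left out, the last holds). Time passes only in rows, so rows that do not move let the fingers close. It gives the time, the measured TCP pose, the force and the opening at its end, in the units of the state.
- ctrl.state(): the state, without advancing time (a new reading comes with each control period).
- optics.capture(name): name is "scene" or "top" or "wrist"; returns (picture, depth): 384x512x3 uint8, blue, green, red; 384x512 float32, m along the optical axis (not along the pixel's ray), 0 where there is no reading.
- optics.get_calibration(name): a dict with "fx", "fy", "cx", "cy" (pixels), "rvec" (rotation vector, rad) and "tvec" (3), from world to camera coordinates, as OpenCV has them. Camera axes: x right, y down, z forward; pixel columns grow to the right and rows downward; lengths in m; the calibration is good to about 2 mm. A picture is of the moment at which its call begins: read the wrist's pose just before it. get_calibration takes no time and is no camera call; for the wrist camera it gives the pose at the moment of the call.
- ctrl.close_job(): hands the job in, once; it reports no verdict.
The state is a dict: "time": time; "joint_pos": joint angles; "joint_vel": joint speeds; "tau": joint torques, N m; "position": TCP position; "tcp_rot": TCP orientation; "force": force on the tool from outside, world axes, zero at the start; "wrist_torque": the same for the moment, N m; "finger_gap": finger opening in m.
Only numpy, scipy, OpenCV 4.12 (cv2) and the standard library are available. Lean on these libraries where they do the work, as an engineer would, in place of code of your own. Each camera call takes 0.05 s, during which the arm holds its last target. There are 200 camera calls.

### The job

Two lens cells stand in seats on the worktop; one is fully home, but the other stands proud because its three lugs rest on top of the raised lands of its seat. Turn the proud cell, with only light downward pressure, until its lugs drop into the gaps between the lands (any of the three positions will do), and leave it fully home and upright in its seat. Leave the other cell home and undisturbed.

Things in the scene. Friction and masses are not known exactly. Their poses are not given: they have to be found in the camera images.
- proud_cell: Brass lens cell to turn, 0.2 kg, 60 mm tall. From the underside up: round pilot, 48 across; at 12-22 mm three lugs 120 degrees apart, 12 wide, reaching 34 from the axis; at 22-60 mm a round barrel 31 across with black lens ring: grip here, any yaw, 45-55 up so that fingers clear lugs and seat. Starts 35-60 degrees from the nearest gaps, either way. Origin: underside centre; x along a lug, z up.
- proud_seat: Its seat: fixed dark steel block 100x100 mm, flat top at 24 mm, bore 54 across and 14 deep, ringed by three raised bright arc lands (27-44 from the axis, tops at 34 mm) with three gaps 24 wide, 120 degrees apart. Origin: bore axis at the worktop; x along one gap's middle, z up. Pilot play 3 mm; within about 8 degrees of a gap the lugs can drop 10 mm: cell origin 22 mm up when proud, 12 when home.
- home_cell: The other lens cell, same shape, origin and axes as proud_cell, already home in home_seat: underside 12 mm above the worktop, its lugs down in the gaps and their tops level with the lands' tops. Leave it alone.
- home_seat: The fixed seat of the home cell: same shape, origin and axes as proud_seat.
Mind the look-alikes: they are no part of the job. Leave any green look-alike of the home_seat alone.

How it is judged:
By the outcome, as a careful person would: the job done as asked, in the order asked, and still so for the second after the job is handed in, with the robot touching nothing.
It also fails if it takes over 32 s, if anything falls off the work surface, if the arm or the gripper's body presses on something with over 40 N, if the wrist force passes 120 N, or if a joint passes its speed limit or range.

## Working session

There is one attempt and no reset: what is moved stays moved. The work goes in short steps, Python scripts to look and compute and a tool call to move; the robot and the scene stay as the last step left them, time stands still between calls to the robot, and variables do not carry over. Pictures are saved under pics/ and viewed, about 8 in all and at most 12, crops included, and the job is handed in when it is done.

Besides the shell and the picture viewer there is one more tool, called after "Call:" as name(argument=value, ...) on one line, values as JSON. carry_out: Moves the arm, as the interface text tells. Its arguments: {"type":"object","properties":{"rotation":{"type":"array","items":{"type":"array","items":{"type":"number"}}},"offset":{"type":"array","items":{"type":"array","items":{"type":"number"}}},"hand":{"type":"array","items":{"type":"number"}},"grip_force":{"type":"number"}},"required":["rotation","offset","hand"]}

```bash
mkdir -p pics; cat > h.py <<'E'
import numpy as np, cv2
from cell import ctrl, optics
def world(name,d,cal=None):
    c=cal or optics.get_calibration(name); R=cv2.Rodrigues(np.array(c["rvec"],float))[0]; t=np.array(c["tvec"],float).ravel()
    v,u=np.indices(d.shape); P=np.stack([(u-c["cx"])*d/c["fx"],(v-c["cy"])*d/c["fy"],d],-1)
    return (P-t)@R
def snap(name,k):
    c=optics.get_calibration(name); p,d=optics.capture(name); cv2.imwrite(f"pics/{k}.png",p); np.savez(f"pics/{k}.npz",p=p,d=d,w=world(name,d,c)); return p,d
E
python3 - <<'E'
from h import *
a,_=snap("top","top0"); b,_=snap("scene","scene0")
s=ctrl.state(); print(s)
E
```

```text
{'time': 0.1, 'joint_pos': array([66.25775363, 19.06939322, -3.70904902, 83.69988602,  1.23868336,
       77.34387353, -5.07044235]), 'joint_vel': array([ 0.0103723 , -0.0268572 ,  0.05715998, -0.09310492, -0.01181641,
       -0.00883488,  0.07480231]), 'tau': array([ 1.60483596e-03, -6.26743484e+01,  4.94275347e-02, -3.92433035e+01,
        1.64637604e-02,  6.91871624e-03,  1.84309238e-05]), 'position': array([ 0.23853742, -0.57734705,  0.24159514]), 'tcp_rot': array([-1.79926843e+02,  3.67550954e-03,  2.24508192e+01]), 'force': array([-0.3212242 , -0.96849702,  0.43323165]), 'wrist_torque': array([0.02101831, 0.02437182, 0.01237585]), 'finger_gap': 0.08519372932813964}
```

View pics/top0.png

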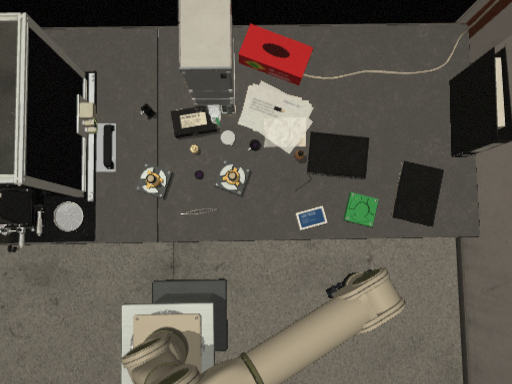

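View pics/scene0.png

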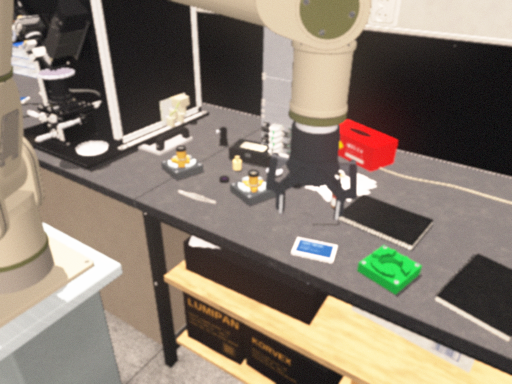

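The top view shows two seats with cells at about (153,180) and (232,178), and the green look-alike at (362,210). Next I'll measure their heights.

```bash
python3 - <<'E'
from h import *
z=np.load("pics/top0.npz"); w=z["w"]; p=z["p"]
for (u,v) in [(153,180),(232,178)]:
    q=w[v-28:v+28,u-28:u+28].reshape(-1,3); q=q[(q[:,2]>-.02)]
    print(u,v,"table",np.median(q[q[:,2]<.012][:,2]))
    for lo,hi in [(.018,.028),(.029,.038),(.039,.05),(.052,.064),(.064,.09)]:
        s=q[(q[:,2]>lo)&(q[:,2]<hi)]
        if len(s): print(lo,hi,len(s),np.median(s,0).round(4),((s.max(0)+s.min(0))/2).round(4))
a=[cv2.resize(p[v-24:v+24,u-20:u+20],None,fx=10,fy=10,interpolation=cv2.INTER_CUBIC) for u,v in [(153,180),(232,178)]]
cv2.imwrite("pics/crop0.png",np.hstack(a))
c=optics.get_calibration("top");print(c["fx"])
E
```

```text
153 180 table -0.000742790011918584
0.018 0.028 355 [0.5738 0.0308 0.0236] [0.5816 0.0389 0.023 ]
0.029 0.038 193 [0.5864 0.0424 0.0329] [0.5792 0.0396 0.0335]
0.039 0.05 97 [0.5771 0.034  0.0435] [0.5797 0.0361 0.0445]
0.052 0.064 6 [0.5709 0.0264 0.0536] [0.5747 0.0373 0.0542]
0.064 0.09 76 [0.5808 0.0382 0.0785] [0.5825 0.0394 0.0768]
232 178 table -0.00040396099699465857
0.018 0.028 326 [ 0.5814 -0.2384  0.0234] [ 0.5878 -0.2339  0.023 ]
0.029 0.038 287 [ 0.585  -0.2353  0.0332] [ 0.5852 -0.2358  0.0335]
0.039 0.05 28 [ 0.5822 -0.2362  0.0408] [ 0.5908 -0.2397  0.0422]
0.052 0.064 7 [ 0.5918 -0.2332  0.0619] [ 0.5916 -0.2333  0.0624]
0.064 0.09 61 [ 0.5867 -0.2368  0.071 ] [ 0.587  -0.2369  0.0715]
479.9493670662523
```

View pics/crop0.png

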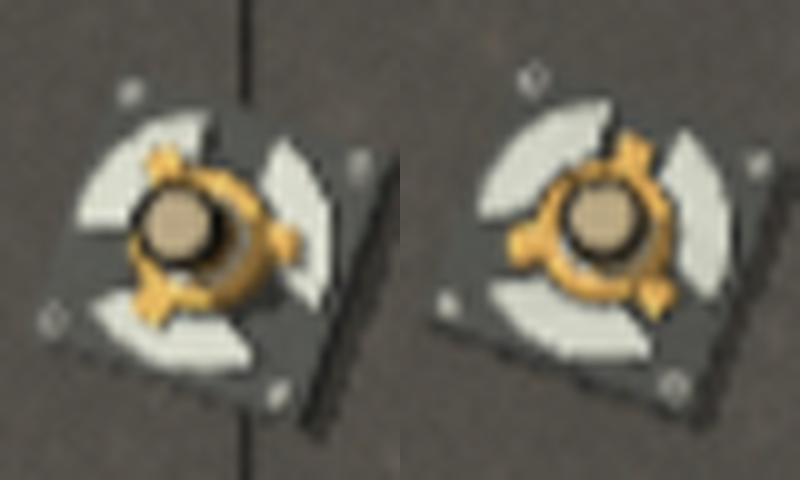

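Left seat holds the proud cell (top at about 0.08 m, lugs on the lands); the right one is home. I'll move above the proud cell for a close look.

Call:
carry_out(rotation=[[0,0,0],[0,0,0],[0,0,0],[0,0,0],[0,0,0],[0,0,0],[0,0,0],[0,0,0]], offset=[[23,-18.3,0],[23,-18.3,0],[23,-18.3,0],[23,-18.3,0],[23,-18.3,0],[23,-18.3,0],[23,-18.3,0],[23,-18.3,0]], hand=[0,0,0,0,0,0,0,0])

```text
time: 0.77
position: [0.3531, -0.3706, 0.2421]
tcp_rot: [-180.0, 0.0, 22.4]
force: [0.1, -0.3, -0.2]
finger_gap: 0.0853
```

Call:
carry_out(rotation=[[0,0,0],[0,0,0],[0,0,0],[0,0,0],[0,0,0],[0,0,0],[0,0,0],[0,0,0]], offset=[[23,-18.3,0],[23,-18.3,0],[23,-18.3,0],[23,-18.3,0],[23,-18.3,0],[23,-18.3,0],[23,-18.3,0],[23,-18.3,0]], hand=[0,0,0,0,0,0,0,0])

```text
time: 1.43
position: [0.4673, -0.1651, 0.2421]
tcp_rot: [-180.0, 0.0, 22.4]
force: [0.5, -0.6, 0.9]
finger_gap: 0.0851
```

Call:
carry_out(rotation=[[0,0,0],[0,0,0],[0,0,0],[0,0,0],[0,0,0],[0,0,0],[0,0,0],[0,0,0]], offset=[[23,-18.3,0],[23,-18.3,0],[23,-18.3,0],[23,-18.3,0],[23,-18.3,0],[23,-18.3,0],[23,-18.3,0],[0,0,0]], hand=[0,0,0,0,0,0,0,0])

```text
time: 2.1
position: [0.5679, 0.0197, 0.2419]
tcp_rot: [-179.8, -0.1, 22.8]
force: [-1.2, 0.6, 0.1]
finger_gap: 0.0853
```

```bash
python3 - <<'E'
from h import *
s=ctrl.state(); print(s["position"],s["joint_pos"])
p,d=snap("wrist","w1"); t,_=snap("top","top1"); print((d>0).mean())
z=np.load("pics/w1.npz"); w=z["w"]
m=(w[...,2]>.03)&(w[...,2]<.037); print(w[m].min(0),w[m].max(0))
E
```

```text
[0.56789404 0.01970008 0.24187943] [ 22.15822143  14.92737361 -33.87240222  91.15067878   8.30795684
  76.47087431 -79.92215701]
0.9957377115885416
[ 0.37033769 -0.27491611  0.03000535] [0.78939454 0.26890027 0.03699313]
```

View pics/w1.png

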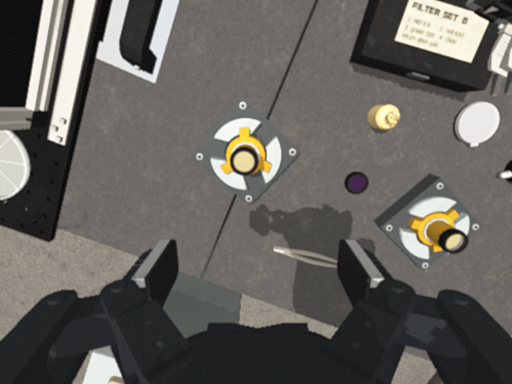

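The wrist view shows the proud cell at (246,155) and the home cell at (440,232). Next I'll fit the seat axis, gap angle and lug angle from the 3D points.

```bash
cat > fit.py <<'E'
from h import *
from scipy.optimize import minimize
def run(k,c0):
    z=np.load(f"pics/{k}.npz"); w=z["w"].reshape(-1,3); p=z["p"].reshape(-1,3).astype(int)
    near=np.hypot(*(w[:,:2]-c0).T)<.06; w=w[near]; p=p[near]; h=w[:,2]
    yel=(p[:,2]-p[:,0]>60)
    top=w[(h>.066)]; 
    white=(p.min(1)>150)&(h>.026)&(h<.042)&~yel
    W=w[white][:,:2]
    # lands: radius 27-44 -> template score; fit centre via mask of predicted ring minus gaps
    bl=w[(h>.018)&(h<.04)&(np.abs(h-.0)>0)][:,:2]
    lab=white[(h>.015)&(h<.042)&~yel]; X=w[(h>.015)&(h<.042)&~yel][:,:2]
    def ring(q,sgn=1):
        d=X-q[:2]; r=np.hypot(*d.T); a=np.arctan2(d[:,1],d[:,0])
        lat=np.min([np.where(np.cos(a-q[2]-g)>0,np.abs(r*np.sin(a-q[2]-g)),1) for g in np.radians([0,120,240])],0)
        s=lambda x:1/(1+np.exp(-x/.001))
        pr=s(r-.027)*s(.044-r)*s(lat-.012)
        return ((pr-lab)**2).mean()
    best=min((minimize(ring,[*c0,np.radians(g)],method="Nelder-Mead",options=dict(initial_simplex=[[*c0,np.radians(g)],[c0[0]+.004,c0[1],np.radians(g)],[c0[0],c0[1]+.004,np.radians(g)],[*c0,np.radians(g+15)]])) for g in range(0,120,20)),key=lambda r:r.fun)
    print(k,"seat",best.x[:2].round(4),"gap",np.degrees(best.x[2])%120,"err",best.fun,"land z",np.median(w[white][:,2]))
    print(" top z",np.percentile(top[:,2],[50,80]) if len(top) else None,"centre",((top.max(0)+top.min(0))/2).round(4) if len(top) else 0,top.mean(0).round(4))
    for c in [best.x[:2]]:
        L=w[yel&(h<.052)&(h>.028)]; d=L[:,:2]-c; r=np.hypot(*d.T); s=(r>.026)&(r<.037)
        a=np.arctan2(d[s,1],d[s,0]); print(" lug",s.sum(),np.degrees(np.angle(np.exp(3j*a).mean()))/3%120,"conc",abs(np.exp(3j*a).mean()),np.sort(np.degrees(a))[::max(1,s.sum()//12)].round(), "z",np.median(L[s][:,2]))
if __name__=="__main__":
    import sys
    for k in sys.argv[1:]:
        run(k,np.array([.581,.0395])); run(k,np.array([.586,-.236]))
E
python3 fit.py w1 top0
python3 - <<'E'
import cv2
p=cv2.imread("pics/w1.png"); cv2.imwrite("pics/c1.png",cv2.resize(p[95:210,190:305],None,fx=5,fy=5,interpolation=cv2.INTER_CUBIC))
E
```

```text
w1 seat [0.5798 0.0424] gap 100.8996443661656 err 0.040903329306776495 land z 0.03460769561593709
 top z [0.31232968 0.32246648] centre [0.5842 0.0355 0.2202] [0.5734 0.0408 0.3049]
 lug 209 25.11892382770316 conc 0.9309802957485065 [-104.  -98.  -92.  -86.   12.   17.   22.   27.   32.  133.  139.  146.
  154.] z 0.04454405957833618
w1 seat [ 0.5865 -0.2327] gap 98.55381598066336 err 0.09105798122773819 land z 0.034729115568775296
 top z [0.07087057 0.0730589 ] centre [ 0.5868 -0.2329  0.0706] [ 0.587  -0.2321  0.071 ]
 lug 205 97.87930420736058 conc 0.9199298061687728 [-153. -149. -142.  -46.  -26.  -20.  -13.  -11.   88.   93.   98.  103.
  109.] z 0.03428756387683831
top0 seat [0.5803 0.0402] gap 101.51359640102939 err 0.05033469301516988 land z 0.03327124137708495
 top z [0.07858056 0.08219026] centre [0.5825 0.0394 0.0776] [0.5812 0.0387 0.0787]
 lug 23 24.80034182306235 conc 0.9390209991007523 [-104. -102. -102.  -97.  -96.  -95.  -89.  -89.  -88.  -81.   15.   18.
   23.   24.   26.   30.  137.  138.  139.  148.  149.  151.  157.] z 0.04204697396007388
top0 seat [ 0.587  -0.2354] gap 98.70377767764498 err 0.03216071463971684 land z 0.03369500799618697
 top z [0.07194129 0.07466664] centre [ 0.587  -0.2369  0.0724] [ 0.5866 -0.2368  0.0718]
 lug 20 97.47553962878295 conc 0.94197085070607 [-149. -147. -143. -139. -139. -134.  -33.  -30.  -28.  -25.  -21.  -17.
  -15.   86.   94.   94.   99.  103.  107.  108.] z 0.03347736351175682
```

View pics/c1.png

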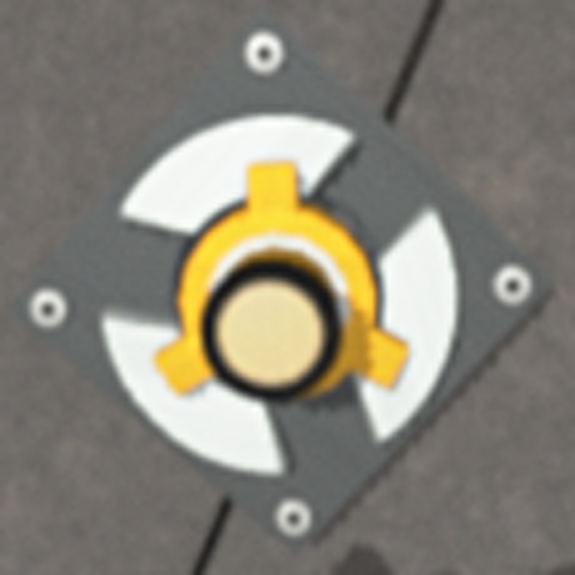

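Measured: gap at about -19° and nearest lug at about +25°, so the cell turns about -44° in world yaw. I'll pre-turn the wrist the other way to leave joint room.

Call:
carry_out(rotation=[[0,0,-0.12],[0,0,-0.12],[0,0,-0.12],[0,0,-0.12],[0,0,-0.12],[0,0,-0.12],[0,0,-0.12],[0,0,0]], offset=[[0,0,10],[0,0,10],[0,0,10],[0,0,10],[0,0,10],[0,0,10],[0,0,10],[0,0,0]], hand=[0,0,0,0,0,0,0,0])

```text
time: 2.87
position: [0.5655, 0.0115, 0.1702]
tcp_rot: [-179.8, 0.1, 70.8]
force: [-1.5, 0.3, 0.4]
finger_gap: 0.0851
```

```bash
python3 - <<'E'
from h import *
s=ctrl.state(); print(s["position"],s["tcp_rot"],s["joint_pos"].round(1))
snap("wrist","w2")
from fit import run
run("w2",np.array([.581,.0405]))
for k in ("w1","w2"):
    w=np.load(f"pics/{k}.npz")["w"].reshape(-1,3); q=w[(np.hypot(w[:,0]-.581,w[:,1]-.0405)<.025)&(w[:,2]>.079)&(w[:,2]<.09)]
    print(k,len(q),q.mean(0),(q.max(0)+q.min(0))/2)
E
```

```text
[0.56547244 0.01153116 0.17020781] [-1.79828893e+02  1.01033742e-01  7.07870196e+01] [ 27.1  19.1 -39.4  96.4  12.8  69.3 -34.5]
w2 seat [0.5804 0.0425] gap 100.91991557419121 err 0.04245247559393015 land z 0.03454682657900628
 top z [0.24147438 0.25164133] centre [0.5748 0.0341 0.1844] [0.5763 0.0244 0.2314]
 lug 321 24.972294107846395 conc 0.9357946981859853 [-105.  -99.  -92.  -85.   17.   22.   27.   32.   37.  137.  142.  148.
  154.] z 0.04449682418136238
w1 555 [0.58107804 0.04241479 0.08144942] [0.58090217 0.04215825 0.08200598]
w2 961 [0.58104    0.04298457 0.08143986] [0.58100714 0.04278167 0.08186505]
```

Call:
carry_out(rotation=[[0,0,0],[0,0,0],[0,0,0],[0,0,0],[0,0,0],[0,0,0],[0,0,0],[0,0,0]], offset=[[17.2,2.2,0],[17.2,2.2,0],[0,0,15],[0,0,15],[0,0,15],[0,0,15],[0,0,0],[0,0,0]], hand=[0,0,0,0,0,0,0,0])

```text
time: 3.58
position: [0.5823, 0.0437, 0.1126]
tcp_rot: [-180.0, 0.0, 70.4]
force: [0.0, -0.1, -0.1]
finger_gap: 0.0856
```

Call:
carry_out(rotation=[[0,0,0],[0,0,0],[0,0,0],[0,0,0],[0,0,0],[0,0,0]], offset=[[-1.5,-0.8,12],[0,0,12],[0,0,12],[0,0,12.5],[0,0,0],[0,0,0]], hand=[0,0,0,0,0,0])

```text
time: 4.08
position: [0.5806, 0.0432, 0.0627]
tcp_rot: [-179.9, 0.0, 70.6]
force: [-0.0, 0.5, 0.0]
finger_gap: 0.0851
```

Call:
carry_out(rotation=[[0,0,0],[0,0,0],[0,0,0],[0,0,0],[0,0,0],[0,0,0],[0,0,0],[0,0,0]], offset=[[0,0,0],[0,0,0],[0,0,0],[0,0,0],[0,0,0],[0,0,0],[0,0,0],[0,0,0]], hand=[0.3,0.4,0.5,0.6,0.7,0.8,0.9,1], grip_force=20)

```text
time: 4.75
position: [0.5814, 0.0432, 0.0643]
tcp_rot: [180.0, -0.0, 70.6]
force: [-2.0, -0.2, 5.6]
finger_gap: 0.0299
```

Call:
carry_out(rotation=[[0,0,0.08],[0,0,0.08],[0,0,0.08],[0,0,0.08],[0,0,0.08],[0,0,0.08],[0,0,0.08],[0,0,0]], offset=[[0,0,0],[0,0,0],[0,0,0],[0,0,0],[0,0,0],[0,0,0],[0,0,0],[0,0,0]], hand=[1,1,1,1,1,1,1,1])

```text
time: 5.42
position: [0.5816, 0.0433, 0.0641]
tcp_rot: [180.0, -0.0, 38.3]
force: [0.5, -0.0, 3.3]
finger_gap: 0.0301
```

```bash
python3 - <<'E'
from h import *
s=ctrl.state(); print(s["position"],s["tcp_rot"],s["force"],s["wrist_torque"])
p,d=snap("wrist","w3")
from fit import run
run("w3",np.array([.581,.0425]))
cv2.imwrite("pics/c3.png",cv2.resize(p[100:384,100:412],None,fx=2,fy=2))
E
```

```text
[0.5816376  0.04325765 0.06411263] [ 1.79956820e+02 -4.50381795e-02  3.82826976e+01] [ 0.53054935 -0.01416237  3.329518  ] [ 0.0156859  -0.08912048 -0.14213904]
w3 seat [0.5807 0.043 ] gap 101.0393274793698 err 0.054214746568445805 land z 0.03447297913794695
 top z [0.12945442 0.14235492] centre [0.5865 0.0484 0.1104] [0.589  0.0491 0.1236]
 lug 658 112.30024445888961 conc 0.9181243326459385 [-19. -13. -10.  -5.  -1.   2.   4. 101. 102. 106. 111. 117. 122.] z 0.04417042723088239
```

View pics/c3.png

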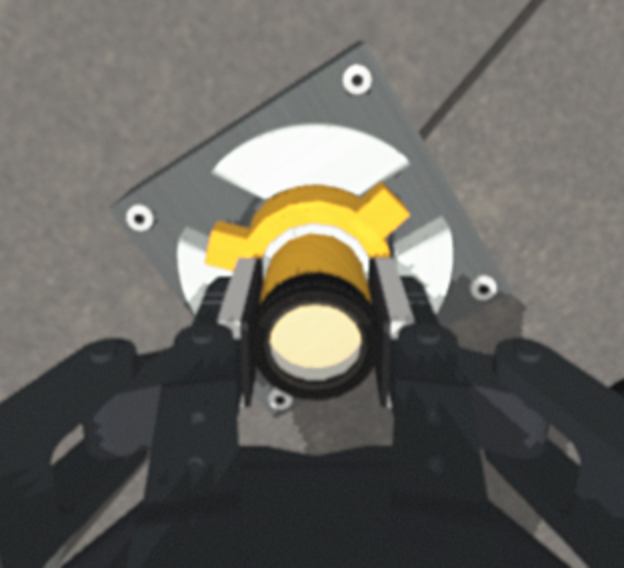

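The cell follows the gripper; its lugs are now about 11° from the gaps. I'll finish the turn, then press down gently.

Call:
carry_out(rotation=[[0,0,0.05],[0,0,0.05],[0,0,0.05],[0,0,0.05],[0,0,0],[0,0,0],[0,0,0],[0,0,0]], offset=[[0,0,0],[0,0,0],[0,0,0],[0,0,0],[0,0,1],[0,0,1],[0,0,1],[0,0,0]], hand=[1,1,1,1,1,1,1,1])

```text
time: 6.13
position: [0.5809, 0.0431, 0.0603]
tcp_rot: [-180.0, 0.0, 27.1]
force: [-0.3, -0.5, -2.1]
finger_gap: 0.0302
```

It is descending freely, with only the cell's weight on the wrist.

Call:
carry_out(rotation=[[0,0,0],[0,0,0],[0,0,0],[0,0,0],[0,0,0],[0,0,0],[0,0,0]], offset=[[0,0,1],[0,0,1],[0,0,1],[0,0,1],[0,0,1],[0,0,0.5],[0,0,0]], hand=[1,1,1,1,1,1,1])

```text
time: 6.72
position: [0.5812, 0.0432, 0.0552]
tcp_rot: [180.0, 0.0, 27.0]
force: [1.0, 0.4, -2.6]
finger_gap: 0.03
```

Call:
carry_out(rotation=[[0,0,0],[0,0,0],[0,0,0],[0,0,0]], offset=[[0,0,0.5],[0,0,0.5],[0,0,0.5],[0,0,0]], hand=[1,1,1,1])

```text
time: 7.05
position: [0.5813, 0.0432, 0.0543]
tcp_rot: [180.0, -0.0, 27.0]
force: [-2.8, -0.5, 3.1]
finger_gap: 0.0299
```

Contact after 10 mm of descent: it's home. I'll release and rise.

Call:
carry_out(rotation=[[0,0,0],[0,0,0],[0,0,0],[0,0,0],[0,0,0],[0,0,0],[0,0,0],[0,0,0]], offset=[[0,0,0],[0,0,0],[0,0,0],[0,0,0],[0,0,0],[0,0,0],[0,0,0],[0,0,0]], hand=[0.6,0.5,0.4,0.3,0.2,0.1,0,0])

```text
time: 7.72
position: [0.5812, 0.0432, 0.0538]
tcp_rot: [180.0, -0.0, 27.0]
force: [0.5, 0.8, -0.4]
finger_gap: 0.0855
```

Call:
carry_out(rotation=[[0,0,0],[0,0,0],[0,0,0],[0,0,0],[0,0,0],[0,0,0],[0,0,0],[0,0,0]], offset=[[0,0,-8],[0,0,-15],[0,0,-20],[0,0,-25],[0,0,-25],[0,0,-25],[0,0,-10],[0,0,0]], hand=[0,0,0,0,0,0,0,0])

```text
time: 8.38
position: [0.5826, 0.0435, 0.185]
tcp_rot: [179.9, -0.3, 27.0]
force: [0.8, 0.3, 0.5]
finger_gap: 0.0851
```

```bash
python3 - <<'E'
from h import *
s=ctrl.state(); print(s["time"],s["position"],s["finger_gap"])
p,d=snap("wrist","w4")
from fit import run
run("w4",np.array([.581,.0425])); run("w4",np.array([.5865,-.233]))
w=np.load("pics/w4.npz")["w"].reshape(-1,3)
for c in [(.581,.0425),(.587,-.233)]:
    q=w[(np.hypot(w[:,0]-c[0],w[:,1]-c[1])<.025)&(w[:,2]>.066)&(w[:,2]<.09)]
    if len(q): print(len(q),np.median(q,0),(q.max(0)+q.min(0))/2, "plane",np.linalg.lstsq(np.c_[q[:,:2]-q[:,:2].mean(0),np.ones(len(q))],q[:,2],rcond=None)[0])
cv2.imwrite("pics/c4.png",p)
E
```

```text
8.3833 [0.58259838 0.04347286 0.18497783] 0.08507770397969976
w4 seat [0.5802 0.0425] gap 101.14371447973267 err 0.06535425582744522 land z 0.03467086623810758
 top z [0.25475085 0.26507722] centre [0.5843 0.0435 0.171 ] [0.5929 0.0472 0.2439]
 lug 243 101.80455597693836 conc 0.9320368142943657 [-149. -140. -131.  -27.  -21.  -16.  -10.   -6.   91.   96.  102.  107.
  112.] z 0.034551255601757314
w4 seat [ 0.5866 -0.2322] gap 98.10982027340613 err 0.10486518116400133 land z 0.0346985896872232
 top z [0.07070151 0.0728686 ] centre [ 0.5891 -0.2325  0.0708] [ 0.5896 -0.2326  0.0709]
 lug 196 99.33749835864292 conc 0.929281315324008 [-35. -27. -22. -17. -13. -12.  -9.  89.  93.  97. 101. 105. 109.] z 0.03414164784229255
862 [0.58070677 0.04315445 0.07078645] [0.5804177  0.04341224 0.07048451] plane [-0.01616736 -0.00209484  0.07106922]
611 [ 0.58949582 -0.23288735  0.07070151] [ 0.58905677 -0.23252886  0.07076619] plane [ 0.03026182 -0.03663217  0.07086073]
```

View pics/c4.png

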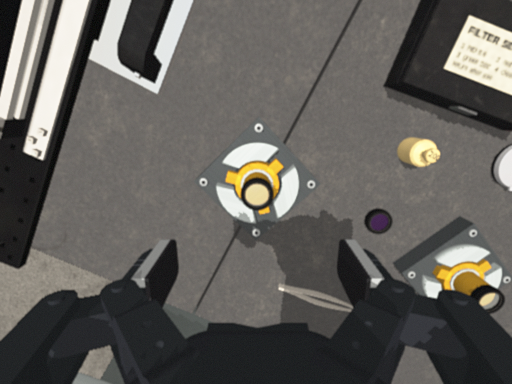

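The picture shows the cell at (257,185) with its three lugs down in the gaps. Lug tops are at 34.6 mm, level with the lands at 34.7 mm, the cell top is at the same height as the home cell's, and lug and gap angles agree within 0.7°. The home cell at (470,285) hasn't moved. Handing in.

```bash
python3 -c "
from cell import ctrl
print(ctrl.close_job())"
```

```text
the job is handed in; nothing more can be done
None
```

The proud cell is now fully home in its seat, and I handed the job in at about 8.4 s; no verdict is reported. I gripped it by the barrel at 20 N and turned it about 44° clockwise. I then lowered it 10 mm until light contact, with no more than about 6 N at any reading, released it and rose clear.

- **Fit:** the lug tops measure 34.6 mm against 34.7 mm for the lands. The lugs are within 0.7° of the gap middles.
- **Height and uprightness:** its top is at 71 mm, the same as the home cell, and it is upright as far as the depth readings show (the fit to its top tilts about 1°).
- **Home cell:** it looks undisturbed and still measures as home. The last close view showed it obliquely, so its readings there scatter by about 2 mm and 1.5°.
- **Disagreement:** the top and wrist cameras differed by 2–3 mm in y. I used the wrist camera, and two views from different angles agreed with each other.

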